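Shut off the water filter and take off its filler cap, thread hand unknown

ROBOT

A 6-joint arm with a two-finger parallel gripper is mounted at the origin on a cart in front of the work surface, level with it; the furniture and walls round the work are solid. World frame = base frame: x ahead of the robot, y to its left, z up, the work surface at z = 0. Lengths are in m, angles in rad, forces in N, time in s.
With the tool pointing down it reaches from about 0.4 to 0.825 m from the base axis. Payload 7 kg.
Tool frame: the origin (TCP) lies midway between the tips of the shut fingers; the grasp point (between the pads) lies hold_point_z behind it (hold_point_z is the distance from the TCP to the grasp point, in m); z points along the fingers, y is the line along which they close (so a half turn about z gives the same grasp; the last joint's range is limited). The gripper opens to 88 mm and grips with 3 to 60 N. Pads are 19 mm wide; open, the fingers measure 130 mm over their backs; the gripper's body (78 mm by 193 mm) begins 47 mm behind the grasp point.
Start: joints at [1.401, 0.359, 0.012, 0, -1.224, -0.288], TCP at [0.298, 0.605, 0.227] pointing down, gripper open.
Joint ranges: [-3.07, 3.07], [-1.43, 2.12], [-1.02, 1.25], [-3.03, 1.67], [-3.05, -0], [-3.03, 3.03]. Speed limits (rad/s): [2.39, 2.39, 3.01, 3.14, 3.14, 3.14].

INTERFACE

Orientations are given as [roll, pitch, yaw] about the fixed x, y, z axes, in that order (R = Rz(yaw) Ry(pitch) Rx(roll)).
In Python, from station import * gives the robot as it stands.
- The arm moves only by the tool apply_moves, never from a script. Its argument "steps" is a list of rows, each an object with "translation": the shift along the world's x, y, z scaled (see below), a list of three; "rotation": the turn, a rotation vector about the world's x, y, z scaled (see below), a list of three. A call has exactly 10 rows; each row is the pose to reach, as a shift and turn from the pose commanded when the call began; what a row does not reach only later rows make up. The controller multiplies each number of a shift by 250 mm and each number of a turn by 30 degrees. A row lasts 1/12 s, in which the tool goes at most 41.7 mm and 7.16 degrees, less where a joint would pass 70% of its speed; a pose out of reach is approached as far as the arm can. A call with a number of a shift or a turn outside -1 to 1 is refused whole. A call with a gripper value outside its range is refused whole. "jaw" is the closure, from -1 (fully open) to 1 (shut), so that 0 is half open, set as the call begins (left out, the last holds). The fingers move at their own pace and stop on an object; "newtons" is the grip in N (left out, the last holds). Time passes only in rows, so rows that repeat a pose let the fingers close, or fill a call up. It gives the time, the measured TCP pose, the force, the opening and the grip force at its end, in the units of the state.
- get_state(): the state, without advancing time (a new reading comes with each control period).
- grab_frame(name): name is "scene" or "top"; returns the picture (480x640x3 uint8, blue, green, red); there is no depth.
- camera_model(name): a dict with "fx", "fy", "cx", "cy" (pixels), "xyz" and "rotation" of the camera in the world. Camera axes: x right, y down, z forward; pixel columns grow to the right and rows downward; lengths in m; the calibration is good to about 2 mm. A picture is of the moment at which its call begins. camera_model takes no time and is no camera call.
- job_done(): hands the job in; it is judged then, once.
The state is a dict: "t": time; "q": joint angles; "qd": joint speeds; "joint_efforts": joint torques, N m; "eef_pos": TCP position; "ee_rot": TCP orientation; "force": force on the tool from outside, world axes, zero at the start; "moment": the same for the moment, N m; "width": finger opening in m; "gripper_force": force on a finger pad.
Only numpy, scipy, OpenCV 4.12 (cv2) and the standard library are available. Lean on these libraries where they do the work, as an engineer would, in place of code of your own. Each camera call takes 0.05 s, during which the arm holds its last target. There are 200 camera calls.

TASK

Shut off the countertop water filter by turning the knob on its deck clockwise (seen from above) all the way to its end stop, then loosen the filler cap beside it: nobody remembers whether it opens anticlockwise or clockwise, so try it gently both ways, and never wrench or pull hard at it while it is locked. Lift the loosened cap straight up off its neck and finish while still holding it upright in the gripper, about 5 to 10 cm above the neck and touching nothing else, with the knob still shut and the things standing around left where they are.

Things in the scene. Friction and masses are not known exactly. Their poses are not given: they have to be found in the camera images.
- filter_unit: Countertop water filter, fixed to the worktop: a white rounded box 140 x 270 x 70 mm (x, y, z) with a short steel spout on its front (-x) face. Origin at the centre of its underside, z up. On its 70 mm high deck stand the black shut-off knob (at local x 0, y +70 mm) and the grey filler cap (at local x 0, y -70 mm).
- shutoff_knob (a joint): Angle of the shut-off knob in rad: grows as it turns clockwise seen from above; 0 = fully open, 1.571 = shut, against its end stop. It starts part-way (0.1 to 0.9), turns with light friction (0.05 N m) and stays where it is left.
- shutoff_knob_grip (a point): Point on the axis of the shut-off knob at the height to grip it, 107 mm above the worktop. The knob is a black disc 46 mm across with an upright bar across it, 44 mm long, 14 mm thick and 30 mm high; the bar's top is 7 mm above this point. x runs along the bar and turns with the knob, z is up.
- filler_neck (a point): Centre of the top of the filler neck, 95.5 mm above the worktop, fixed to the filter unit, hidden under the cap while that is on; axes as the unit's. The neck is 36 mm across with three small lugs.
- cap_grip (a point): Point on the axis of the loose grey filler cap at the height to grip it. It is a ribbed disc 60 mm across, 26 mm high, topped by an upright bar 44 mm long, 14 mm thick and 31 mm high, whose top is 8 mm above this point. x runs along the bar, z is up. While the cap is on, this point is 28 mm above filler_neck and its x runs within 0.05 rad of the unit's x.
- cap: The same cap (55 to 110 g); origin at the centre of its lower rim, 49 mm below cap_grip. A hidden catch holds it down (2 mm of lift play). Turned one way, which differs from case to case, it stops within 0.05 to 0.15 rad, and 0.1 to 0.15 rad more winds up over 0.3 N m; the other way it turns freely (under 0.15 N m) to a stop 1.05 to 1.15 rad from its start, and lifts straight off from 0.95 rad on. Turned back it locks again.
- sugar_jar: Square jar with a screw lid, 68 x 68 x 105 mm, behind the filter unit; bystander. Origin at the centre of its underside.
- pepper_jar: Spice jar, 40 mm across, 105 mm high, just right of the filter unit; bystander. Origin at the centre of its underside.
- coffee_jar: Round jar, 60 mm across, 100 mm high, behind the filter unit; bystander. Origin at the centre of its underside.
- mug: Mug with handle, 92 x 127 x 93 mm, to the right; bystander. Origin at the centre of its underside.
- yoghurt_tub: Tub, 72 mm across, 71 mm high, to the right; bystander. Origin at the centre of its underside.
- teaspoon: Teaspoon lying flat, 139 x 30 x 10 mm, to the right; bystander. Origin at the centre of its underside.
Mind the look-alikes: they are no part of the job. What is shaped like the cap but turquoise is not meant.

How it is judged:
By the outcome, as a careful person would: the job done as asked, in the order asked, and still so for the second after the job is handed in, while the arm keeps its last pose, push and grip.
It also fails if it takes over 51 s, if anything falls off the work surface, if the arm or the gripper's body presses on something with over 40 N, if the wrist force passes 120 N, or if a joint passes its speed limit or range.

## Working session

There is one attempt and no reset: what is moved stays moved. The work goes in short steps, Python scripts to look and compute and a tool call to move; the robot and the scene stay as the last step left them, time stands still between calls to the robot, and variables do not carry over. Pictures are saved under pics/ and viewed, at most 10 in all, crops included, and the job is handed in when it is done.

Besides the shell and the picture viewer there is one more tool, called after "Call:" as a command line: name --argument value ..., lists and objects as JSON in quotes. apply_moves: Moves the arm, as the interface text tells. Shifts and turns lie within -1 to 1; 1 stands for 250 mm of shift or 30 degrees of turn. Its arguments: {"type":"object","properties":{"steps":{"type":"array"},"jaw":{"type":"number"},"newtons":{"type":"number"}},"required":["steps"]}

```bash
ls; mkdir -p pics
python3 - <<'E'
from station import *
import cv2
for n in("scene","top"):
    cv2.imwrite(f"pics/{n}0.png",grab_frame(n)); print(n,camera_model(n))
print(get_state())
E
```

```text
pics
scene {'fx': 519.2969634549727, 'fy': 519.2969634549727, 'cx': 321.53205324753924, 'cy': 239.5718096764524, 'xyz': array([-0.27936532, -1.20939344,  0.75672054]), 'rotation': array([-2.05744525, -0.01791551, -0.6857031 ])}
top {'fx': 579.9657962257312, 'fy': 579.9657962257312, 'cx': 311.30391369393266, 'cy': 237.10326200173745, 'xyz': array([ 0.2786508 , -0.2357403 ,  1.38004303]), 'rotation': array([-2.94527512e+00, -9.26222154e-05, -1.57905457e+00])}
{'t': 0.1, 'q': array([ 1.40109899e+00,  3.59297211e-01,  1.11044286e-02, -2.93359759e-04,
       -1.22412369e+00, -2.88084062e-01]), 'qd': array([-0.00126865, -0.00165513,  0.00388377,  0.00136336, -0.00111525,
        0.00150972]), 'joint_efforts': array([-1.88012500e-04, -5.84164274e+01,  2.93750417e+01,  7.01550812e+00,
        1.01170645e-02, -5.64229060e-05]), 'eef_pos': array([0.29816256, 0.60505448, 0.22571076]), 'ee_rot': array([ 3.14005679e+00, -1.67510272e-04, -4.57881155e-01]), 'force': array([ 0.41159372,  0.02139139, -0.31868433]), 'moment': array([ 0.00761262,  0.03777534, -0.02016968]), 'gripper_force': 0.0, 'width': 0.08776506723981067}
```

View pics/scene0.png

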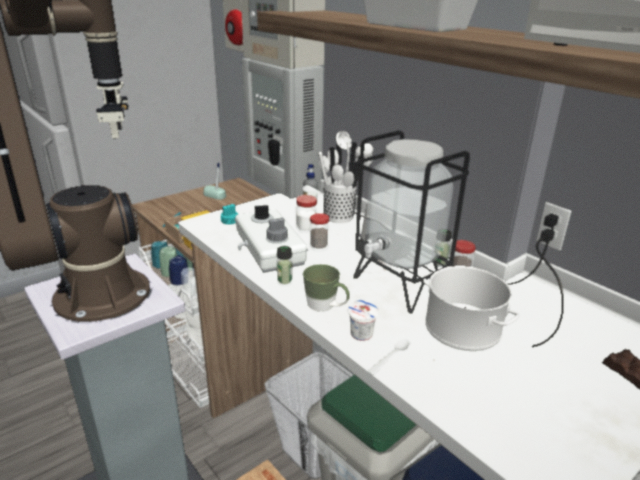

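View pics/top0.png

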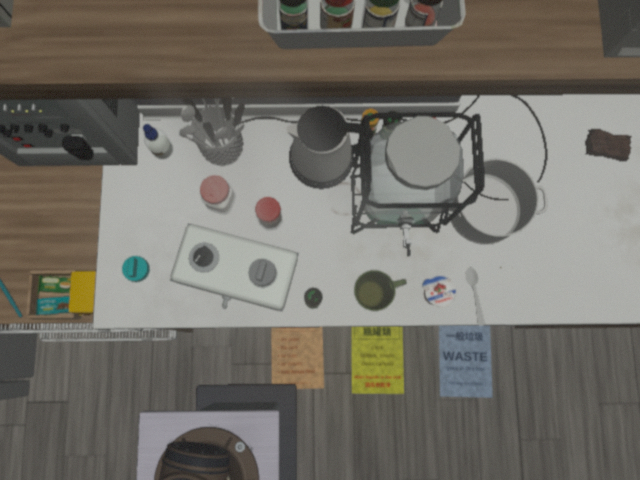

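Candidates for the knob: black disc with bar, top (203,256). For the cap: grey disc with bar, top (263,272). Look-alike: turquoise cap-shaped thing, top (135,268), not meant. I'll take a close crop and measure.

```bash
cat > h.py <<'E'
import numpy as np, cv2
from scipy.spatial.transform import Rotation as R
from station import *
def ray(n,uv):
    c=camera_model(n); d=np.array([(uv[0]-c['cx'])/c['fx'],(uv[1]-c['cy'])/c['fy'],1])
    return np.array(c['xyz']),R.from_euler('xyz',c['rotation']).apply(d)
def onz(n,uv,z):
    o,d=ray(n,uv); return o+d*(z-o[2])/d[2]
def proj(n,p):
    c=camera_model(n); q=R.from_euler('xyz',c['rotation']).inv().apply(np.array(p)-c['xyz'])
    return c['fx']*q[...,0]/q[...,2]+c['cx'],c['fy']*q[...,1]/q[...,2]+c['cy']
E
python3 - <<'E'
from h import *
t=cv2.imread('pics/top0.png'); s=cv2.imread('pics/scene0.png')
a=cv2.resize(t[215:320,160:330],None,fx=4.6,fy=4.6,interpolation=cv2.INTER_CUBIC)
cv2.imwrite('pics/crop.png',a)
for uv in [(203,256),(263,272)]: print(onz('top',uv,.11))
# unit corners in the top view: white deck mask
g=cv2.cvtColor(t,cv2.COLOR_BGR2HSV)
print(t[245,230],t[300,210],t[215,150],t[300,240],t[256,203],t[272,263])
for uv in[(188,225),(298,252),(284,309),(171,280)]: print(onz('top',uv,.07))
E
```

```text
[0.49046709 0.00265505 0.11      ]
[ 0.45360555 -0.13072495  0.11      ]
[172 179 176] [167 171 170] [169 172 172] [135 140 137] [63 68 66] [100 101  99]
[0.57006812 0.04689632 0.07      ]
[ 0.50463122 -0.20724284  0.07      ]
[ 0.3749294  -0.17528524  0.07      ]
[0.4425419 0.0812335 0.07     ]
```

View pics/crop.png

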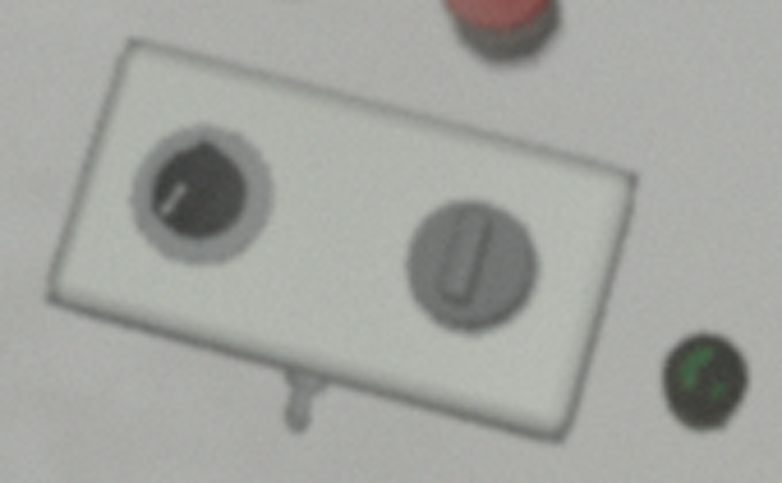

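Crop: grey cap (crop 473,265) with its bar near the unit's x, black knob (crop 200,190) with a white pointer mark. I need the knob bar's angle, so I'll stretch the contrast.

Run:
```python
from h import *
import time
fr=np.mean([grab_frame('top').astype(float) for _ in range(4)],0); fs=np.mean([grab_frame('scene').astype(float) for _ in range(4)],0)
def en(im,x0,y0,w,h,f,lo,hi):
    c=np.clip((im[y0:y0+h,x0:x0+w]-lo)/(hi-lo),0,1)**.7*255
    return cv2.resize(c.astype(np.uint8),(int(w*f),int(h*f)),interpolation=cv2.INTER_CUBIC)
a=en(fr,183,236,40,40,10,20,130); b=en(fs,245,195,40,40,10,0,130)
cv2.imwrite('pics/knob.png',np.hstack([a,b]))
C=np.array([(130,40),(635,177),(562,440),(50,298)])/4.6+[160,215]
P=np.array([onz('top',c,.07) for c in C]); print(P,P.mean(0))
x=(P[0]+P[1]-P[2]-P[3]);y=(P[0]+P[3]-P[1]-P[2]);print(np.arctan2(x[1],x[0]),np.arctan2(-y[0],y[1]),np.linalg.norm(x)/2,np.linalg.norm(y)/2)
for z,uv in((.1215,(473,265)),(.083,(200,192))): print(onz('top',np.array(uv)/4.6+[160,215],z))
# cap bar ends on top z=.1315
p=[onz('top',np.array(u)/4.6+[160,215],.1315) for u in((480,215),(456,298))];d=p[0]-p[1];print(p,np.linalg.norm(d),np.arctan2(d[1],d[0]))
print(get_state()['t'])
```

```text
[[ 0.57315384  0.0463954   0.07      ]
 [ 0.50119611 -0.20732942  0.07      ]
 [ 0.37127001 -0.17118669  0.07      ]
 [ 0.44304032  0.08154884  0.07      ]] [ 0.47216507 -0.06264297  0.07      ]
-0.26759834347519096 -0.2765190580914392 0.1348181612045032 0.2632298570014545
[ 0.45068381 -0.13130641  0.1215    ]
[0.49326487 0.0065922  0.083     ]
[array([ 0.47312324, -0.13525647,  0.1315    ]), array([ 0.43374852, -0.12426763,  0.1315    ])] 0.04087937725311347 -0.27215879473832166
0.5
```

View pics/knob.png

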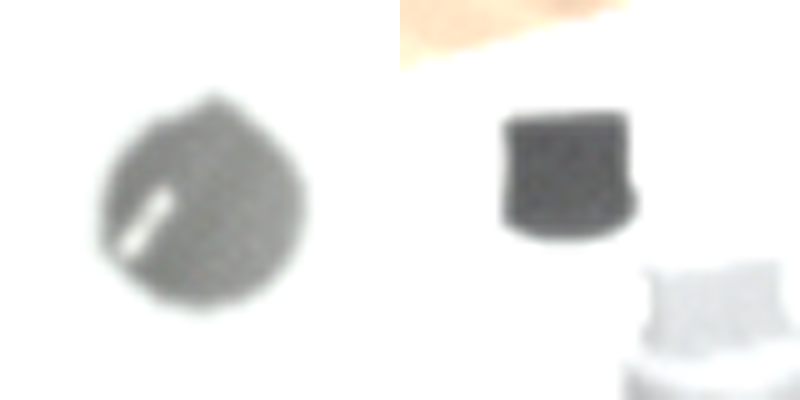

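Left panel: a white mark runs from (120,255) to (170,190) along the bar, and the bar corner shows at (217,92). The bar therefore looks turned about 0.38 rad clockwise of the unit's x. I'll check this by projecting the bar corners.

Run:
```python
from h import *
m=[onz('top',np.array(u)/10+[183-.45,236-.45],.114) for u in((125,250),(170,190))];d=m[1]-m[0];print(m,np.arctan2(d[1],d[0]))
for yaw in(-.5,-.65,-.8):
    r=np.array([[np.cos(yaw),-np.sin(yaw)],[np.sin(yaw),np.cos(yaw)]])
    c=np.array([[22,7],[22,-7],[-22,-7],[-22,7],[0,0]])/1e3@r.T+[.4908,.0048]
    u,v=proj('top',np.c_[c,np.full(5,.114)]); print(yaw,((np.c_[u,v]-[183,236]+.5)*10).round().tolist())
print(camera_model('top')['xyz'], proj('top',np.array([.4908,.0048,.083])), proj('scene',np.array([.4908,.0048,.1])))
```

```text
[array([0.47976511, 0.01916965, 0.114     ]), array([0.49311356, 0.00962828, 0.114     ])] -0.6205851870973562
-0.5 [[215.0, 100.0], [269.0, 129.0], [169.0, 302.0], [114.0, 273.0], [192.0, 201.0]]
-0.65 [[230.0, 104.0], [279.0, 141.0], [154.0, 298.0], [105.0, 261.0], [192.0, 201.0]]
-0.8 [[244.0, 110.0], [287.0, 154.0], [140.0, 292.0], [97.0, 247.0], [192.0, 201.0]]
[ 0.2786508  -0.2357403   1.38004303] (np.float64(204.23956695402822), np.float64(257.8076060672185)) (np.float64(260.403936200628), np.float64(209.78121470483867))
```

Run:
```python
from h import *
import station
print([n for n in dir(station) if not n.startswith('__')]); print(globals().get('hold_point_z'), get_state().keys())
print('cap disc',onz('top',np.array((473,265))/4.6+[160,215],.1005),'pepper',onz('top',(313,297),.105),'sugar',onz('top',(215,190),.105),'coffee',onz('top',(267,209),.1))
p=[onz('top',np.array(u)/4.6+[160,215],.1315) for u in((480,215),(456,298))];print(np.mean(p,0))
```

```text
['Unreachable', 'camera_model', 'get_state', 'grab_frame', 'hold_point_z', 'job_done']
0.0188 dict_keys(['t', 'q', 'qd', 'joint_efforts', 'eef_pos', 'ee_rot', 'force', 'moment', 'gripper_force', 'width'])
cap disc [ 0.45355434 -0.12956383  0.1005    ] pepper [ 0.39805934 -0.24056998  0.105     ] sugar [ 0.64344185 -0.01945426  0.105     ] coffee [ 0.59914924 -0.13783458  0.1       ]
[ 0.45343588 -0.12976205  0.1315    ]
```

Call:
apply_moves --steps '[{"translation": [0.05, -0.13, 0], "rotation": [0, 0, -0.03]}, {"translation": [0.1, -0.27, 0], "rotation": [0, 0, -0.07]}, {"translation": [0.14, -0.4, 0], "rotation": [0, 0, -0.1]}, {"translation": [0.19, -0.53, 0], "rotation": [0, 0, -0.13]}, {"translation": [0.23, -0.66, 0], "rotation": [0, 0, -0.17]}, {"translation": [0.28, -0.79, 0], "rotation": [0, 0, -0.2]}, {"translation": [0.32, -0.9, 0], "rotation": [0, 0, -0.25]}, {"translation": [0.35, -1, 0], "rotation": [0, 0, -0.3]}, {"translation": [0.35, -1, 0], "rotation": [0, 0, -0.3]}, {"translation": [0.35, -1, 0], "rotation": [0, 0, -0.3]}]'

```text
t: 1.33
eef_pos: [0.3863, 0.3544, 0.2272]
ee_rot: [-3.14, 0.0, -0.617]
force: [-0.2, 0.0, 0.6]
width: 0.0878
gripper_force: 0.0
```

Call:
apply_moves --steps '[{"translation": [0.05, -0.14, 0], "rotation": [0, 0, 0]}, {"translation": [0.1, -0.28, 0], "rotation": [0, 0, 0]}, {"translation": [0.14, -0.42, 0], "rotation": [0, 0, 0]}, {"translation": [0.19, -0.56, 0], "rotation": [0, 0, 0]}, {"translation": [0.23, -0.7, 0], "rotation": [0, 0, 0]}, {"translation": [0.28, -0.84, 0], "rotation": [0, 0, 0]}, {"translation": [0.32, -0.96, 0], "rotation": [0, 0, 0]}, {"translation": [0.36, -1, 0], "rotation": [0, 0, 0]}, {"translation": [0.4, -1, -0.06], "rotation": [0, 0, 0]}, {"translation": [0.43, -1, -0.12], "rotation": [0, 0, 0]}]' --jaw -0.2 --newtons 15

```text
t: 2.17
eef_pos: [0.495, 0.1056, 0.1971]
ee_rot: [-3.139, -0.001, -0.615]
force: [-0.9, 0.4, -0.6]
width: 0.0523
gripper_force: 0.0
```

Call:
apply_moves --steps '[{"translation": [0, -0.12, 0], "rotation": [0, 0, 0]}, {"translation": [0, -0.24, 0], "rotation": [0, 0, 0]}, {"translation": [0, -0.35, 0], "rotation": [0, 0, 0]}, {"translation": [0, -0.39, -0.04], "rotation": [0, 0, 0]}, {"translation": [0, -0.395, -0.12], "rotation": [0, 0, 0]}, {"translation": [0, -0.395, -0.22], "rotation": [0, 0, 0]}, {"translation": [0, -0.395, -0.32], "rotation": [0, 0, 0]}, {"translation": [0, -0.395, -0.4], "rotation": [0, 0, 0]}, {"translation": [0, -0.395, -0.43], "rotation": [0, 0, 0]}, {"translation": [0, -0.395, -0.43], "rotation": [0, 0, 0]}]'

```text
t: 3.0
eef_pos: [0.4924, 0.0069, 0.0872]
ee_rot: [3.138, 0.002, -0.614]
force: [0.3, 0.1, 0.6]
width: 0.0528
gripper_force: 0.0
```

Close on the knob bar.

Call:
apply_moves --steps '[{"translation": [0, 0, 0], "rotation": [0, 0, 0]}, {"translation": [0, 0, 0], "rotation": [0, 0, 0]}, {"translation": [0, 0, 0], "rotation": [0, 0, 0]}, {"translation": [0, 0, 0], "rotation": [0, 0, 0]}, {"translation": [0, 0, 0], "rotation": [0, 0, 0]}, {"translation": [0, 0, 0], "rotation": [0, 0, 0]}, {"translation": [0, 0, 0], "rotation": [0, 0, 0]}, {"translation": [0, 0, 0], "rotation": [0, 0, 0]}, {"translation": [0, 0, 0], "rotation": [0, 0, 0]}, {"translation": [0, 0, 0], "rotation": [0, 0, 0]}]' --jaw 1 --newtons 20

```text
t: 3.83
eef_pos: [0.4944, 0.0077, 0.0896]
ee_rot: [-3.139, -0.001, -0.615]
force: [0.3, 5.5, 0.8]
width: 0.014
gripper_force: 20.0
```

```bash
python3 -c "
from station import *
s=get_state();print(s['force'],s['moment'],s['ee_rot'],s['width'],s['q'][5])"
```

```text
[0.27037257 5.50210584 0.84446927] [ 1.72192973 -0.05778102  0.01600654] [-3.13907019e+00 -9.85000500e-04 -6.14537336e-01] 0.01396814796466635 0.5431074631618382
```

Call:
apply_moves --steps '[{"translation": [0, 0.002, 0], "rotation": [0, 0, -0.1]}, {"translation": [0, 0.004, 0], "rotation": [0, 0, -0.2]}, {"translation": [0, 0.004, 0], "rotation": [0, 0, -0.3]}, {"translation": [0, 0.004, 0], "rotation": [0, 0, -0.4]}, {"translation": [0, 0.004, 0], "rotation": [0, 0, -0.5]}, {"translation": [0, 0.004, 0], "rotation": [0, 0, -0.6]}, {"translation": [0, 0.004, 0], "rotation": [0, 0, -0.7]}, {"translation": [0, 0.004, 0], "rotation": [0, 0, -0.8]}, {"translation": [0, 0.004, 0], "rotation": [0, 0, -0.9]}, {"translation": [0, 0.004, 0], "rotation": [0, 0, -1]}]'

```text
t: 4.67
eef_pos: [0.4947, 0.0082, 0.0896]
ee_rot: [-3.139, -0.0, -1.141]
force: [3.9, 0.3, -1.4]
width: 0.0142
gripper_force: 20.0
```

Call:
apply_moves --steps '[{"translation": [0, 0, 0], "rotation": [0, 0, -0.1]}, {"translation": [0, 0, 0], "rotation": [0, 0, -0.2]}, {"translation": [0, 0, 0], "rotation": [0, 0, -0.3]}, {"translation": [0, 0, 0], "rotation": [0, 0, -0.4]}, {"translation": [0, 0, 0], "rotation": [0, 0, -0.5]}, {"translation": [0, 0, 0], "rotation": [0, 0, -0.6]}, {"translation": [0, 0, 0], "rotation": [0, 0, -0.7]}, {"translation": [0, 0, 0], "rotation": [0, 0, -0.8]}, {"translation": [0, 0, 0], "rotation": [0, 0, -0.9]}, {"translation": [0, 0, 0], "rotation": [0, 0, -1]}]'

```text
t: 5.5
eef_pos: [0.4952, 0.0083, 0.0896]
ee_rot: [-3.138, 0.001, -1.664]
force: [6.1, 1.7, -4.0]
width: 0.0138
gripper_force: 20.0
```

```bash
python3 -c "
from station import *
s=get_state();print(s['force'],s['moment'],s['ee_rot'],s['width'],s['q'][5])"
```

```text
[ 6.06574159  1.72963667 -4.01730351] [ 0.08168684 -1.98416367  0.04811852] [-3.13816233e+00  1.26635898e-03 -1.66401968e+00] 0.013769120471439522 -0.5086671536902474
```

Call:
apply_moves --steps '[{"translation": [0.002, 0, 0], "rotation": [0, 0, -0.06]}, {"translation": [0.004, 0, 0], "rotation": [0, 0, -0.12]}, {"translation": [0.004, 0, 0], "rotation": [0, 0, -0.18]}, {"translation": [0.004, 0, 0], "rotation": [0, 0, -0.24]}, {"translation": [0.004, 0, 0], "rotation": [0, 0, -0.3]}, {"translation": [0.004, 0, 0], "rotation": [0, 0, -0.34]}, {"translation": [0.004, 0, 0], "rotation": [0, 0, -0.38]}, {"translation": [0.004, 0, 0], "rotation": [0, 0, -0.4]}, {"translation": [0.004, 0, 0], "rotation": [0, 0, -0.4]}, {"translation": [0.004, 0, 0], "rotation": [0, 0, -0.4]}]'

```text
t: 6.33
eef_pos: [0.4954, 0.0082, 0.0896]
ee_rot: [-3.14, 0.001, -1.87]
force: [4.1, 3.4, 1.8]
width: 0.0146
gripper_force: 20.3
```

```bash
python3 -c "
from station import *
s=get_state();print(s['force'],s['moment'],s['ee_rot'],s['width'],s['q'][5])"
```

```text
[4.08818781 3.39700226 1.77475282] [ 1.24927572 -1.60356566  0.50374598] [-3.13975152e+00  1.16603754e-03 -1.87030158e+00] 0.014597788431507833 -0.7140449182715132
```

Call:
apply_moves --steps '[{"translation": [0, 0, 0], "rotation": [0, 0, -0.04]}, {"translation": [0, 0, 0], "rotation": [0, 0, -0.08]}, {"translation": [0, 0, 0], "rotation": [0, 0, -0.12]}, {"translation": [0, 0, 0], "rotation": [0, 0, -0.12]}, {"translation": [0, 0, 0], "rotation": [0, 0, -0.12]}, {"translation": [0, 0, 0], "rotation": [0, 0, -0.12]}, {"translation": [0, 0, 0], "rotation": [0, 0, -0.12]}, {"translation": [0, 0, 0], "rotation": [0, 0, -0.12]}, {"translation": [0, 0, 0], "rotation": [0, 0, -0.12]}, {"translation": [0, 0, 0], "rotation": [0, 0, -0.12]}]'

```text
t: 7.17
eef_pos: [0.4954, 0.008, 0.0896]
ee_rot: [-3.14, 0.001, -1.934]
force: [4.6, 2.0, 1.6]
width: 0.0149
gripper_force: 21.5
```

```bash
python3 -c "
from station import *
s=get_state();print(s['force'],s['moment'],s['ee_rot'],s['width'],s['q'][5])"
```

```text
[4.58881332 2.03658782 1.62002575] [ 0.98369687 -1.79845839  0.56492293] [-3.13985623e+00  9.99662027e-04 -1.93362722e+00] 0.014916447523472473 -0.7773981080265436
```

Knob is at its stop (moment rose from 0.05 to 0.56 N m while the grip slipped). I'll release, lift and go to the cap.

Call:
apply_moves --steps '[{"translation": [0, 0, 0], "rotation": [0, 0, 0]}, {"translation": [0, 0, 0], "rotation": [0, 0, 0]}, {"translation": [0, 0, 0], "rotation": [0, 0, 0]}, {"translation": [0, 0, 0], "rotation": [0, 0, 0]}, {"translation": [0, 0, 0.06], "rotation": [0, 0, 0]}, {"translation": [0, 0, 0.15], "rotation": [0, 0, 0]}, {"translation": [0, 0, 0.27], "rotation": [0, 0, 0.2]}, {"translation": [0, -0.1, 0.35], "rotation": [0, 0, 0.4]}, {"translation": [0, -0.2, 0.4], "rotation": [0, 0, 0.62]}, {"translation": [0, -0.28, 0.4], "rotation": [0, 0, 0.85]}]' --jaw -0.2

```text
t: 8.0
eef_pos: [0.4952, -0.0632, 0.192]
ee_rot: [-3.138, 0.0, -1.483]
force: [1.1, 1.1, -1.0]
width: 0.0526
gripper_force: 0.0
```

Call:
apply_moves --steps '[{"translation": [-0.02, -0.05, 0], "rotation": [0, 0, 0.2]}, {"translation": [-0.04, -0.1, 0], "rotation": [0, 0, 0.4]}, {"translation": [-0.08, -0.15, 0], "rotation": [0, 0, 0.6]}, {"translation": [-0.12, -0.2, 0], "rotation": [0, 0, 0.8]}, {"translation": [-0.15, -0.26, 0], "rotation": [0, 0, 1]}, {"translation": [-0.15, -0.26, 0], "rotation": [0, 0, 1]}, {"translation": [-0.15, -0.26, 0], "rotation": [0, 0, 1]}, {"translation": [-0.15, -0.26, 0], "rotation": [0, 0, 1]}, {"translation": [-0.15, -0.26, 0], "rotation": [0, 0, 1]}, {"translation": [-0.15, -0.26, 0], "rotation": [0, 0, 1]}]'

```text
t: 8.83
eef_pos: [0.457, -0.1268, 0.1889]
ee_rot: [3.141, 0.0, -0.966]
force: [0.7, 0.4, 0.7]
width: 0.0526
gripper_force: 0.0
```

Run:
```python
from h import *
s=get_state();print(s['eef_pos'],s['ee_rot'],s['q'],s['t'])
fr=np.mean([grab_frame('top').astype(float) for _ in range(2)],0)
fs=grab_frame('scene')
c=np.clip((fr[215:320,160:330])*1.6,0,255).astype(np.uint8)
a=cv2.resize(c,None,fx=3.5,fy=3.5,interpolation=cv2.INTER_CUBIC)
b=cv2.resize(fs[180:285,210:270+40],None,fx=3.5,fy=3.5)
b=b[:, :200]
cv2.imwrite('pics/p2.png',np.hstack([a,b]))
```

```text
[ 0.45704129 -0.12684096  0.1889243 ] [ 3.14132770e+00  1.96650902e-04 -9.66222379e-01] [ 1.45527478e-01  5.46739448e-02 -4.70730269e-01 -6.80601040e-05
 -1.04571678e+00  4.59080623e-01] 8.8333
```

View pics/p2.png

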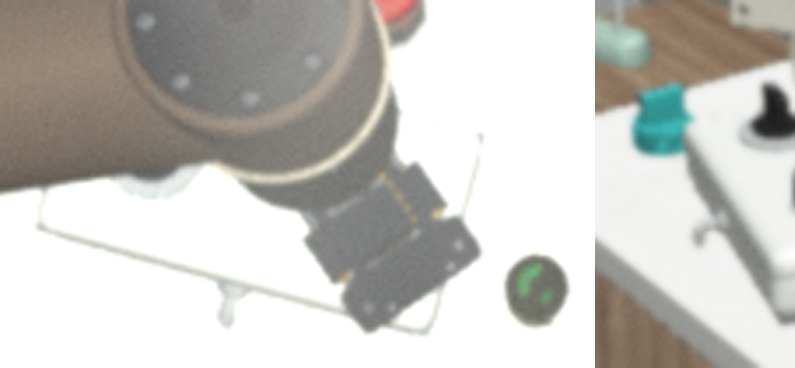

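The scene crop shows the knob bar now end-on, so it is shut; the top view of it is blocked by the arm. Align with the cap and descend.

Call:
apply_moves --steps '[{"translation": [-0.008, -0.007, 0], "rotation": [0, 0, 0.2]}, {"translation": [-0.008, -0.007, 0], "rotation": [0, 0, 0.4]}, {"translation": [-0.008, -0.007, 0], "rotation": [0, 0, 0.6]}, {"translation": [-0.008, -0.007, 0], "rotation": [0, 0, 0.8]}, {"translation": [-0.008, -0.007, 0], "rotation": [0, 0, 1]}, {"translation": [-0.008, -0.007, 0], "rotation": [0, 0, 1]}, {"translation": [-0.008, -0.007, 0], "rotation": [0, 0, 1]}, {"translation": [-0.008, -0.007, 0], "rotation": [0, 0, 1]}, {"translation": [-0.008, -0.007, 0], "rotation": [0, 0, 1]}, {"translation": [-0.008, -0.007, 0], "rotation": [0, 0, 1]}]'

```text
t: 9.82
eef_pos: [0.4549, -0.129, 0.1891]
ee_rot: [-3.142, -0.0, -0.444]
force: [0.3, -0.5, 0.8]
width: 0.0521
gripper_force: 0.0
```

Call:
apply_moves --steps '[{"translation": [0, 0, 0], "rotation": [0, 0, 0.15]}, {"translation": [0, 0, 0], "rotation": [0, 0, 0.33]}, {"translation": [0, 0, -0.05], "rotation": [0, 0, 0.33]}, {"translation": [0, 0, -0.12], "rotation": [0, 0, 0.33]}, {"translation": [0, 0, -0.2], "rotation": [0, 0, 0.33]}, {"translation": [0, 0, -0.27], "rotation": [0, 0, 0.33]}, {"translation": [0, 0, -0.31], "rotation": [0, 0, 0.33]}, {"translation": [0, 0, -0.33], "rotation": [0, 0, 0.33]}, {"translation": [0, 0, -0.33], "rotation": [0, 0, 0.33]}, {"translation": [0, 0, -0.33], "rotation": [0, 0, 0.33]}]'

```text
t: 10.65
eef_pos: [0.4551, -0.1291, 0.1069]
ee_rot: [3.141, -0.0, -0.27]
force: [-0.4, -0.5, 0.9]
width: 0.0525
gripper_force: 0.0
```

Call:
apply_moves --steps '[{"translation": [0, 0, -0.004], "rotation": [0, 0, 0]}, {"translation": [0, 0, -0.004], "rotation": [0, 0, 0]}, {"translation": [0, 0, -0.004], "rotation": [0, 0, 0]}, {"translation": [0, 0, -0.004], "rotation": [0, 0, 0]}, {"translation": [0, 0, -0.004], "rotation": [0, 0, 0]}, {"translation": [0, 0, -0.004], "rotation": [0, 0, 0]}, {"translation": [0, 0, -0.004], "rotation": [0, 0, 0]}, {"translation": [0, 0, -0.004], "rotation": [0, 0, 0]}, {"translation": [0, 0, -0.004], "rotation": [0, 0, 0]}, {"translation": [0, 0, -0.004], "rotation": [0, 0, 0]}]' --jaw 1 --newtons 20

```text
t: 11.48
eef_pos: [0.4556, -0.1288, 0.1059]
ee_rot: [-3.141, -0.001, -0.269]
force: [2.3, 3.9, 1.2]
width: 0.0138
gripper_force: 20.0
```

```bash
cat > s.py <<'E'
from station import *
s=get_state();print(s['t'],s['eef_pos'].round(4),s['force'].round(2),s['moment'].round(3),s['ee_rot'].round(3),s['width'],s['q'][5])
E
python3 s.py
```

```text
11.4833 [ 0.4556 -0.1288  0.1059] [2.29 3.9  1.2 ] [ 1.326 -0.888 -0.043] [-3.141e+00 -1.000e-03 -2.690e-01] 0.013808690844959741 1.1601784382538383
```

Call:
apply_moves --steps '[{"translation": [0, 0.004, 0], "rotation": [0, 0, 0.03]}, {"translation": [0, 0.004, 0], "rotation": [0, 0, 0.06]}, {"translation": [0, 0.004, 0], "rotation": [0, 0, 0.09]}, {"translation": [0, 0.004, 0], "rotation": [0, 0, 0.12]}, {"translation": [0, 0.004, 0], "rotation": [0, 0, 0.15]}, {"translation": [0, 0.004, 0], "rotation": [0, 0, 0.18]}, {"translation": [0, 0.004, 0], "rotation": [0, 0, 0.21]}, {"translation": [0, 0.004, 0], "rotation": [0, 0, 0.24]}, {"translation": [0, 0.004, 0], "rotation": [0, 0, 0.27]}, {"translation": [0, 0.004, 0], "rotation": [0, 0, 0.27]}]'

```text
t: 12.32
eef_pos: [0.4549, -0.1283, 0.1057]
ee_rot: [3.141, -0.0, -0.127]
force: [1.2, -3.1, 5.3]
width: 0.0141
gripper_force: 20.0
```

```bash
python3 s.py
```

```text
12.3167 [ 0.4549 -0.1283  0.1057] [ 1.22 -3.11  5.29] [-1.239 -0.707 -0.106] [ 3.141 -0.    -0.127] 0.014067011984682654 1.3005263539784067
```

Call:
apply_moves --steps '[{"translation": [0, 0, 0], "rotation": [0, 0, 0.02]}, {"translation": [0, 0, 0], "rotation": [0, 0, 0.04]}, {"translation": [0, 0, 0], "rotation": [0, 0, 0.06]}, {"translation": [0, 0, 0], "rotation": [0, 0, 0.08]}, {"translation": [0, 0, 0], "rotation": [0, 0, 0.1]}, {"translation": [0, 0, 0], "rotation": [0, 0, 0.1]}, {"translation": [0, 0, 0], "rotation": [0, 0, 0.1]}, {"translation": [0, 0, 0], "rotation": [0, 0, 0.1]}, {"translation": [0, 0, 0], "rotation": [0, 0, 0.1]}, {"translation": [0, 0, 0], "rotation": [0, 0, 0.1]}]'

```text
t: 13.15
eef_pos: [0.4551, -0.1285, 0.1058]
ee_rot: [3.141, -0.001, -0.076]
force: [2.4, -5.7, 4.4]
width: 0.0141
gripper_force: 20.3
```

```bash
python3 s.py
```

```text
13.15 [ 0.4551 -0.1285  0.1058] [ 2.4  -5.74  4.39] [-2.163 -1.017 -0.478] [ 3.141e+00 -1.000e-03 -7.600e-02] 0.014120722295709792 1.3517026178437104
```

Anticlockwise binds (0.48 N m at 0.19 rad), so the cap opens clockwise.

Call:
apply_moves --steps '[{"translation": [0, -0.003, 0], "rotation": [0, 0, -0.1]}, {"translation": [0, -0.003, 0], "rotation": [0, 0, -0.2]}, {"translation": [0, -0.003, 0], "rotation": [0, 0, -0.3]}, {"translation": [0, -0.003, 0], "rotation": [0, 0, -0.4]}, {"translation": [0, -0.003, 0], "rotation": [0, 0, -0.5]}, {"translation": [0, -0.003, 0], "rotation": [0, 0, -0.6]}, {"translation": [0, -0.003, 0], "rotation": [0, 0, -0.7]}, {"translation": [0, -0.003, 0], "rotation": [0, 0, -0.8]}, {"translation": [0, -0.003, 0], "rotation": [0, 0, -0.9]}, {"translation": [0, -0.003, 0], "rotation": [0, 0, -0.95]}]'

```text
t: 13.98
eef_pos: [0.4554, -0.1278, 0.1058]
ee_rot: [-3.14, -0.0, -0.575]
force: [1.6, 6.3, 7.9]
width: 0.0141
gripper_force: 20.0
```

```bash
python3 s.py
```

```text
13.9833 [ 0.4554 -0.1278  0.1058] [1.56 6.34 7.89] [ 2.11  -0.377  0.172] [-3.14  -0.    -0.575] 0.01408687366353988 0.8539003022541914
```

Call:
apply_moves --steps '[{"translation": [0.002, 0.004, 0.002], "rotation": [0, 0, -0.09]}, {"translation": [0.002, 0.004, 0.003], "rotation": [0, 0, -0.18]}, {"translation": [0.002, 0.004, 0.004], "rotation": [0, 0, -0.27]}, {"translation": [0.002, 0.004, 0.004], "rotation": [0, 0, -0.36]}, {"translation": [0.002, 0.004, 0.004], "rotation": [0, 0, -0.45]}, {"translation": [0.002, 0.004, 0.004], "rotation": [0, 0, -0.54]}, {"translation": [0.002, 0.004, 0.004], "rotation": [0, 0, -0.63]}, {"translation": [0.002, 0.004, 0.004], "rotation": [0, 0, -0.72]}, {"translation": [0.002, 0.004, 0.004], "rotation": [0, 0, -0.81]}, {"translation": [0.002, 0.004, 0.004], "rotation": [0, 0, -0.9]}]'

```text
t: 14.82
eef_pos: [0.4558, -0.1267, 0.1061]
ee_rot: [-3.14, 0.001, -1.046]
force: [4.5, 3.7, -1.5]
width: 0.0139
gripper_force: 20.0
```

```bash
python3 s.py
```

```text
14.8167 [ 0.4558 -0.1267  0.1061] [ 4.51  3.74 -1.53] [ 1.711 -1.63   0.094] [-3.140e+00  1.000e-03 -1.046e+00] 0.013921191662050306 0.3810541968103805
```

Call:
apply_moves --steps '[{"translation": [0.003, 0.002, 0], "rotation": [0, 0, -0.08]}, {"translation": [0.003, 0.002, 0], "rotation": [0, 0, -0.16]}, {"translation": [0.003, 0.002, 0], "rotation": [0, 0, -0.24]}, {"translation": [0.003, 0.002, 0], "rotation": [0, 0, -0.32]}, {"translation": [0.003, 0.002, 0], "rotation": [0, 0, -0.38]}, {"translation": [0.003, 0.002, 0], "rotation": [0, 0, -0.44]}, {"translation": [0.003, 0.002, 0], "rotation": [0, 0, -0.48]}, {"translation": [0.003, 0.002, 0], "rotation": [0, 0, -0.5]}, {"translation": [0.003, 0.002, 0], "rotation": [0, 0, -0.5]}, {"translation": [0.003, 0.002, 0], "rotation": [0, 0, -0.5]}]'

```text
t: 15.65
eef_pos: [0.4556, -0.1266, 0.1059]
ee_rot: [3.141, 0.001, -1.306]
force: [1.8, 5.4, -2.8]
width: 0.0139
gripper_force: 20.0
```

```bash
python3 s.py
```

```text
15.65 [ 0.4556 -0.1266  0.1059] [ 1.78  5.36 -2.78] [ 2.193 -0.804  0.102] [ 3.141e+00  1.000e-03 -1.306e+00] 0.013924508802236505 0.12056925173087327
```

Call:
apply_moves --steps '[{"translation": [0, 0.003, 0], "rotation": [0, 0, -0.02]}, {"translation": [0, 0.003, 0], "rotation": [0, 0, -0.04]}, {"translation": [0, 0.003, 0], "rotation": [0, 0, -0.05]}, {"translation": [0, 0.003, 0.003], "rotation": [0, 0, -0.05]}, {"translation": [0, 0.003, 0.006], "rotation": [0, 0, -0.05]}, {"translation": [0, 0.003, 0.009], "rotation": [0, 0, -0.05]}, {"translation": [0, 0.003, 0.012], "rotation": [0, 0, -0.05]}, {"translation": [0, 0.003, 0.016], "rotation": [0, 0, -0.05]}, {"translation": [0, 0.003, 0.016], "rotation": [0, 0, -0.05]}, {"translation": [0, 0.003, 0.016], "rotation": [0, 0, -0.05]}]' --newtons 25

```text
t: 16.48
eef_pos: [0.4559, -0.1266, 0.1107]
ee_rot: [3.141, -0.0, -1.332]
force: [0.5, 1.9, 0.1]
width: 0.0138
gripper_force: 25.0
```

```bash
python3 s.py
```

```text
16.4833 [ 0.4559 -0.1266  0.1107] [0.54 1.94 0.11] [ 0.835 -0.416  0.026] [ 3.141 -0.    -1.332] 0.013811417478640198 0.09201123920564094
```

It lifts freely. Raise to about 75 mm above the neck.

Call:
apply_moves --steps '[{"translation": [0, 0, 0.01], "rotation": [0, 0, 0]}, {"translation": [0, 0, 0.03], "rotation": [0, 0, 0]}, {"translation": [0, 0, 0.06], "rotation": [0, 0, 0]}, {"translation": [0, 0, 0.1], "rotation": [0, 0, 0]}, {"translation": [0, 0, 0.14], "rotation": [0, 0, 0]}, {"translation": [0, 0, 0.18], "rotation": [0, 0, 0]}, {"translation": [0, 0, 0.22], "rotation": [0, 0, 0]}, {"translation": [0, 0, 0.26], "rotation": [0, 0, 0]}, {"translation": [0, 0, 0.29], "rotation": [0, 0, 0]}, {"translation": [0, 0, 0.31], "rotation": [0, 0, 0]}]'

```text
t: 17.32
eef_pos: [0.4564, -0.1266, 0.1894]
ee_rot: [-3.14, -0.0, -1.332]
force: [0.4, -0.4, -0.7]
width: 0.014
gripper_force: 25.0
```

```bash
python3 s.py
python3 - <<'E'
from h import *
f=grab_frame('scene'); t=grab_frame('top')
a=cv2.resize(f[150:290,200:340],(560,560),interpolation=cv2.INTER_CUBIC)
cv2.imwrite('pics/p3.png',a)
E
```

```text
17.3167 [ 0.4564 -0.1266  0.1894] [ 0.37 -0.37 -0.69] [ 0.05  -0.095 -0.014] [-3.14  -0.    -1.332] 0.013983289555051383 0.09197537993677028
```

View pics/p3.png

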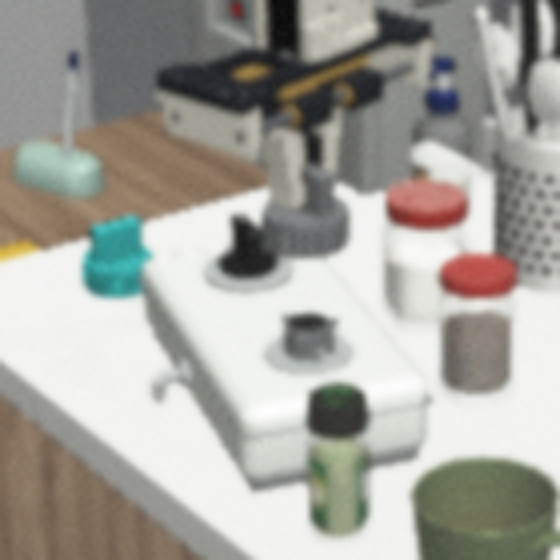

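The view shows the cap held upright over the bare neck (crop 310,335), the knob bar end-on (crop 245,245), so shut, and the jars, tub and mug undisturbed. The cap rim is about 62 mm above the neck and nothing is touched.

```bash
python3 -c "
from station import *
print(job_done())"
```

```text
the job is handed in; nothing more can be done
None
```

The knob is turned clockwise to its end stop, and the cap (locked anticlockwise, opened clockwise) is lifted off and held upright, its rim about 6 cm above the neck; I handed the job in at about 17 s and saw no bystander moved in the last view, though that crop left out the tub and teaspoon.

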